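Start the figurine photo shoot

ROBOT

A 7-joint arm with a two-finger parallel gripper is mounted at the origin on the work surface. World frame = base frame: x ahead of the robot, y to its left, z up, the work surface at z = 0. Lengths are in m, angles in rad, forces in N, time in s.
With the tool pointing down it reaches from about 0.4 to 0.875 m from the base axis. Payload 6.5 kg.
Tool frame: the origin (TCP) lies at the centre of the arm's flange, where the gripper is bolted on; the fingertips stand 173 mm ahead of it and the grasp point (between the pads) lies 155 mm ahead of it (tcp_to_grasp is the distance from the TCP to the grasp point, in m); z points along the fingers, y is the line along which they close (so a half turn about z gives the same grasp; the last joint's range is limited). The gripper opens to 85 mm and grips with 20 to 120 N. Pads are 22 mm wide; open, the fingers measure 114 mm over their backs; the gripper's body (76 mm by 85 mm) begins 54 mm behind the grasp point. The pads swing forward as they close: fully open they stand 13 mm farther back than shut.
Start: joints at [1.119, 0.536, -0.004, 1.538, 0.003, 1.067, -0.071], TCP at [0.245, -0.602, 0.405] pointing down, gripper open.
Joint ranges: [-2.7, 2.7], [-0.37, 2.16], [-1.27, 1.26], [0.24, 2.4], [-1.31, 4.45], [0.19, 1.91], [-2.76, 2.76]. Speed limits (rad/s): [2.39, 2.39, 3.14, 3.14, 3.14, 3.14, 3.14].

INTERFACE

Orientations are given as a 3x3 rotation matrix whose columns are the frame's x, y, z axes.
In Python, from workcell import sense, snapshot, camera_params, close_job, look_for, masks_of, landmark_of, tcp_to_grasp gives the robot as it stands. The module is installed in compiled form; this text tells all that it offers.
- The arm moves only by the tool drive_tool, never from a script. Its argument "targets" is a list that holds one entry, the list of rows, each a list of 7 numbers: the turn, a rotation vector about the tool's x, y, z in degrees, then the shift along the tool's x, y, z in mm, then the gripper command: -1 is shut, 1 is fully open, values between are in proportion. In form: [[[rx, ry, rz, tx, ty, tz, gripper], ...]]. A call has 1 to 8 rows; each row is the pose to reach, as a shift and turn from the pose commanded when the call began, along the tool's axes at that moment; what a row does not reach only later rows make up. A row lasts 1/10 s, in which the tool goes at most 50 mm and 8.59 degrees, less where a joint would pass 70% of its speed; a pose out of reach is approached as far as the arm can. A call with a gripper value outside its range is refused whole. The fingers move at their own pace and stop on an object; "squeeze" is the grip in N (left out, the last holds). Time passes only in rows, so rows that repeat a pose let the fingers close. It gives the time, the measured TCP pose, the force, the opening and the grip force at its end, in the units of the state.
- sense(): the state, without advancing time (a new reading comes with each control period).
- snapshot(name): name is "scene" or "side" or "wrist"; returns (picture, depth): 480x640x3 uint8, red, green, blue; 480x640 float32, m along the optical axis (not along the pixel's ray), 0 where there is no reading.
- camera_params(name): a dict with "intrinsics" (3x3 intrinsics, pixels), "k1" (the pictures are not rectified: a ray, as slopes to the right and down, at radius r is drawn at 1 + k1 r^2 times it, then the intrinsics apply), "R" (3x3) and "t" (3): a world point X has camera coordinates R X + t; the wrist camera has in their place "T_tool_cam" (4x4, takes a point from camera to tool coordinates, whose origin is the TCP and whose axes are the flange's). Camera axes: x right, y down, z forward; pixel columns grow to the right and rows downward; lengths in m; the calibration is good to about 2 mm. A picture is of the moment at which its call begins: read the wrist's pose just before it. camera_params takes no time and is no camera call.
- close_job(): hands the job in; it is judged then, once.
Trained networks look in the newest picture that a camera, given by its name, has taken for a name from the list of things; names that differ only in an ending like _2 or _b are one class to them, and where a whole thing is asked for, a point or a joint stands for the part that bears it (a point fixed in the world has none). Each returns a list of dicts, best first, with "confidence" (0 to 1); they miss things now and then, are a little off and sometimes report something else, mostly with a low value. They report only what shows in the picture. A call takes as long as a camera call.
- look_for(label, camera): "centre" ([row, column] in pixels, amid what is visible of it).
- masks_of(label, camera): "mask" (480x640 bool, what is visible of it) and "centre" ([row, column] in pixels, amid what is visible of it).
- landmark_of(label, camera): "centre" ([row, column] in pixels: a listed point, or the origin of a listed thing).
The state is a dict: "t": time; "joints": joint angles; "qvel": joint speeds; "joint_efforts": joint torques, N m; "eef_pos": TCP position; "orientation": TCP orientation; "ft_force": force on the tool from outside, world axes, zero at the start; "ft_torque": the same for the moment, N m; "opening": finger opening in m; "gripper_force": force on a finger pad.
Only numpy, scipy, OpenCV 4.12 (cv2) and the standard library are available. Lean on these libraries where they do the work, as an engineer would, in place of code of your own. Each camera call takes 0.05 s, during which the arm holds its last target. There are 200 camera calls.

TASK

Photograph the little ceramic car: with a fingertip, lightly press the round key on the lamp's foot, then the long bar key on the turntable, then the square key on the shutter handset, in that order. The first two keys stay down once pressed and should be left down; the square key must be let go so that it springs back up. Only touch the keys: do not lift, carry or shove the handset, and leave the ceramics, jars and bottle where they stand.

Things in the scene. Friction and masses are not known exactly. Their poses are not given: they have to be found in the camera images.
- lamp: photo lamp, fixed: metal-grey round foot 150 mm across, 20 mm high; 14 mm post and a shade on its far side. Origin on the table under the centre of its round key; own x points from key to post (away from the robot within 0.3 rad), z up. Along own x: foot centre 30 mm, post 90 mm, shade (94 mm across, 189 to 248 mm high) centred at 185 mm; top of the arm 251 mm high
- lamp_key_top (a point): centre of the top face of the lamp's round black key, 36 mm across; 36 mm above the table when fully up; moves with the key
- lamp_key (a joint): travel of the lamp's key straight down, m: starts up (0 to 0.001), 0.012 fully down with its top still 4 mm proud of the foot. Pushing it takes about 3.5 N at first, 4.5 N at 0.004, 6.5 N fully down, then a hard stop; it stays where it is left and counts as on from 0.004
- turntable: motorised photo turntable, fixed: metal-grey control pod 60 x 100 mm, 30 mm high, joined to a round base with a white platter 180 mm across, its top 42 mm above the table. Origin on the table under the centre of its bar key (middle of the pod); own x points from key to platter (away from the robot within 0.3 rad), z up; platter centre 150 mm along own x
- table_key_top (a point): centre of the top face of the turntable's black bar key, 18 mm along the turntable's x and 58 mm along its y; 46 mm above the table when fully up; moves with the key
- table_key (a joint): travel of the turntable's key straight down, m: starts up (0 to 0.001), 0.012 fully down with its top still 4 mm proud of the pod. Pushing it takes about 3.5 N at first, 4.5 N at 0.004, 6.5 N fully down, then a hard stop; it stays where it is left and counts as on from 0.004
- remote: wireless shutter handset lying loose on the table: metal-grey rounded block, 62 mm along own x, 92 mm along own y, 24 mm high, about 0.3 kg. Origin at the centre of its underside, under the centre of its square key, z up
- shutter_key_top (a point): centre of the top face of the handset's square black key, 28 x 28 mm; 40 mm above the table when up; moves with the key
- shutter_key (a joint): travel of the handset's key straight down, m: 0 up, 0.012 fully down with its top still 4 mm proud of the handset. Spring: about 1.4 N to start, 3.2 N at 0.004 where the shutter trips, 6.8 N fully down, then a hard stop; it springs back up when let go
- car: white and blue glazed ceramic toy car, 92 x 46 mm and 77 mm high, loose on the turntable's platter; origin at the centre of its underside. To be left alone
- sitter: white and blue ceramic seated figure, about 63 x 68 mm and 116 mm high, loose on the table; origin under its middle. To be left alone
- ink_jar: amber ink jar with a black cap, 50 mm across, 58 mm high, loose; origin at the centre of its underside. To be left alone
- small_jar: small clear jar with a black cap, 38 mm across, 42 mm high, loose; origin at the centre of its underside. To be left alone
- ink_bottle: black ink bottle, 64 mm across, 150 mm high, loose; origin at the centre of its underside. To be left alone

How it is judged:
By the outcome, as a careful person would: the job done as asked, in the order asked, and still so for the second after the job is handed in, with the robot touching nothing.
It also fails if it takes over 72 s, if anything falls off the work surface, if the arm or the gripper's body presses on something with over 40 N, if the wrist force passes 120 N, or if a joint passes its speed limit or range.

## Working session

There is one attempt and no reset: what is moved stays moved. The work goes in short steps, Python scripts to look and compute and a tool call to move; the robot and the scene stay as the last step left them, time stands still between calls to the robot, and variables do not carry over. Pictures are saved under pics/ and viewed, at most 10 in all, crops included, and the job is handed in when it is done.

Besides the shell and the picture viewer there is one more tool, called after "Call:" as a command line: name --argument value ..., lists and objects as JSON in quotes. drive_tool: Moves the arm, as the interface text tells. Its arguments: {"type":"object","properties":{"targets":{"type":"array"},"squeeze":{"type":"number"}},"required":["targets"]}

```bash
mkdir -p pics; cat > h.py <<'E'
import numpy as np, cv2
from workcell import *
def world(cam,rc,depth=None,z=None,s=None):
    p=camera_params(cam);K=p["intrinsics"];r,c=rc
    u=cv2.undistortPoints(np.array([[[c,r]]],float),np.array(K,float),np.array([p["k1"],0,0,0.])).ravel()
    d=np.array([u[0],u[1],1.])
    if "R" in p: R=np.array(p["R"]).T;o=-R@np.array(p["t"])
    else:
        T=np.array(p["T_tool_cam"]);A=np.array(s["orientation"])
        R=A@T[:3,:3];o=A@T[:3,3]+np.array(s["eef_pos"])
    d=R@d
    if z is not None: return o+d*(z-o[2])/d[2]
    return o+d*depth
Z=dict(lamp_key_top=.036,table_key_top=.046,shutter_key_top=.040)
E
cat > a.py <<'E'
from h import *
np.set_printoptions(precision=4,suppress=True)
s=sense();print(s["t"],s["eef_pos"],s["orientation"],s["opening"],tcp_to_grasp)
for cam in("scene","side"):
    im,d=snapshot(cam);cv2.imwrite(f"pics/{cam}0.png",im[...,::-1])
    for n in list(Z)+["car","sitter","ink_jar","small_jar","ink_bottle","lamp","turntable","remote"]:
        for l in landmark_of(n,cam)[:2]:
            r,c=l["centre"];ri,ci=int(np.clip(round(r),0,479)),int(np.clip(round(c),0,639))
            print(cam,n,round(l["confidence"],2),np.round([r,c]),world(cam,(r,c),z=Z.get(n,0)),world(cam,(r,c),depth=d[ri,ci]))
E
python3 a.py
```

```text
0.0 [ 0.2445 -0.6019  0.4039] [[ 0.9265  0.3763 -0.0008]
 [ 0.3763 -0.9265  0.0015]
 [-0.0001 -0.0017 -1.    ]] 0.0855443467344416 0.1547
scene lamp_key_top 0.69 [112. 382.] [0.4764 0.3061 0.036 ] [0.4758 0.3072 0.0347]
scene table_key_top 0.8 [256. 224.] [ 0.4314 -0.3031  0.046 ] [ 0.4317 -0.3033  0.0465]
scene table_key_top 0.39 [362. 174.] [ 0.5122 -0.5643  0.046 ] [ 0.5212 -0.568   0.0671]
scene shutter_key_top 0.61 [212. 333.] [ 0.5608 -0.0524  0.04  ] [ 0.5608 -0.0523  0.04  ]
scene car 0.75 [310. 260.] [ 0.5659 -0.3451  0.    ] [ 0.5999 -0.3769  0.0926]
scene sitter 0.97 [215. 267.] [ 0.418  -0.1317  0.    ] [ 0.4329 -0.1474  0.0306]
scene sitter 0.6 [112. 381.] [0.4548 0.3386 0.    ] [0.4707 0.3076 0.0348]
scene ink_jar 0.63 [146. 328.] [0.4101 0.1425 0.    ] [0.4241 0.1217 0.0284]
scene small_jar 0.83 [174. 310.] [0.4253 0.0376 0.    ] [0.4347 0.0248 0.0198]
scene ink_bottle 0.75 [364. 172.] [ 0.494  -0.5641 -0.    ] [ 0.5251 -0.5764  0.0735]
scene lamp 0.94 [122. 381.] [0.4767 0.3042 0.    ] [0.4831 0.2916 0.0146]
scene turntable 0.59 [269. 227.] [ 0.4364 -0.3069 -0.    ] [
[... 547 characters left out ...]
387.] [ 0.4097 -0.126   0.    ] [ 0.398  -0.1023  0.0387]
side ink_jar 0.75 [297. 388.] [ 0.4073 -0.1299  0.    ] [ 0.394  -0.1025  0.0443]
side ink_jar 0.56 [386. 312.] [0.411  0.1378 0.    ] [0.3952 0.1572 0.0523]
side small_jar 0.93 [345. 338.] [0.4251 0.0335 0.    ] [0.4154 0.0478 0.0308]
side small_jar 0.74 [189. 379.] [ 0.6064 -0.3894  0.    ] [ 0.5706 -0.3258  0.0741]
side ink_bottle 0.86 [172. 451.] [ 0.4914 -0.5568  0.    ] [ 0.4833 -0.5352  0.0213]
side lamp 0.92 [433. 231.] [0.47   0.3073 0.    ] [0.4576 0.3147 0.0348]
side turntable 0.57 [244. 422.] [ 0.4265 -0.3041  0.    ] [ 0.4168 -0.2803  0.0306]
side remote 0.81 [292. 308.] [ 0.5557 -0.0328  0.    ] [ 0.5446 -0.0194  0.0255]
```

View pics/scene0.png

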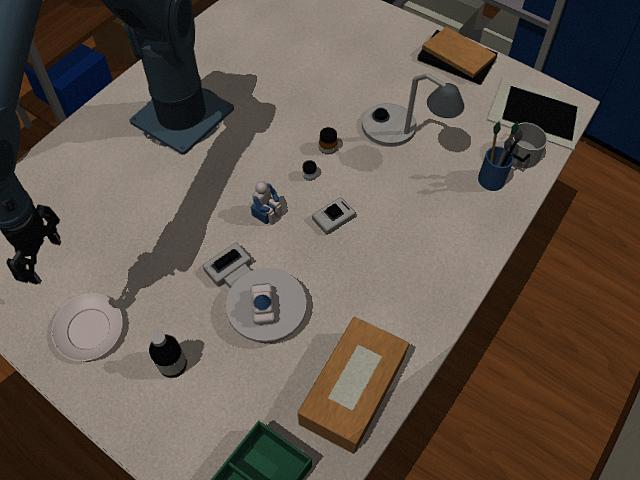

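View pics/side0.png

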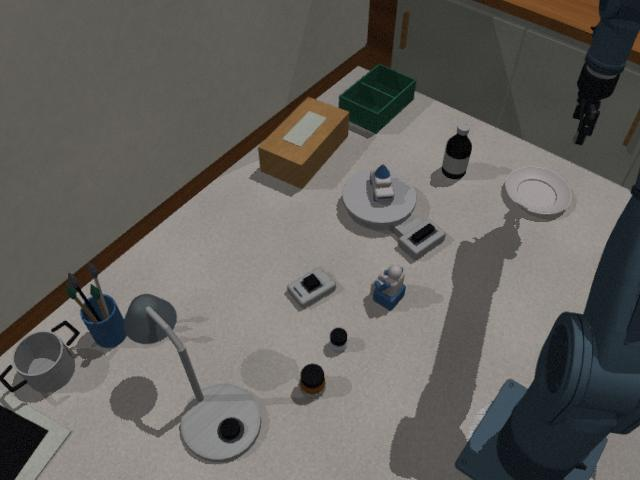

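Call:
drive_tool --targets '[[[0,0,0,30,-22,0,-1],[0,0,0,64,-48,0,-1],[0,0,0,102,-76,0,-1],[0,0,0,140,-105,0,-1],[0,0,0,178,-134,0,-1],[0,0,0,216,-162,0,-1],[0,0,0,250,-188,0,-1],[0,0,0,272,-204,0,-1]]]'

```text
t: 2.0
eef_pos: [0.4215, -0.3075, 0.405]
orientation: [[0.925, 0.38, 0.001], [0.38, -0.925, 0.001], [0.001, -0.0, -1.0]]
ft_force: [0.4, 0.1, -0.0]
opening: -0.0003
gripper_force: 0.0
```

```bash
cat > w.py <<'E'
from h import *
import sys
np.set_printoptions(precision=4,suppress=True)
s=sense();im,d=snapshot("wrist");cv2.imwrite(f"pics/{sys.argv[1]}.png",im[...,::-1])
print(s["t"],s["eef_pos"],s["orientation"],s["ft_force"],s["opening"])
print(np.array(camera_params("wrist")["T_tool_cam"]))
A=np.array(s["orientation"])
for n in Z:
    for l in landmark_of(n,"wrist")[:2]:
        r,c=l["centre"];ri,ci=int(np.clip(round(r),0,479)),int(np.clip(round(c),0,639))
        p=world("wrist",(r,c),z=Z[n],s=s)
        print(n,round(l["confidence"],2),np.round([r,c]),p,world("wrist",(r,c),depth=d[ri,ci],s=s),"tip->pt in tool mm",1000*(A.T@(p-s["eef_pos"])-[0,0,.173]))
E
python3 w.py w1
```

```text
2.0 [ 0.4215 -0.3075  0.405 ] [[ 0.9251  0.3798  0.001 ]
 [ 0.3798 -0.9251  0.0008]
 [ 0.0012 -0.0003 -1.    ]] [ 0.3948  0.0724 -0.0204] -0.000281590266139753
[[-0.0003 -0.9485 -0.3167  0.0815]
 [ 1.     -0.0004  0.0003  0.0005]
 [-0.0004 -0.3167  0.9485  0.0304]
 [ 0.      0.      0.      1.    ]]
table_key_top 0.68 [196. 321.] [ 0.4337 -0.3044  0.046 ] [ 0.4336 -0.3045  0.0459] tip->pt in tool mm [ 11.9599   1.8996 185.9924]
```

View pics/w1.png

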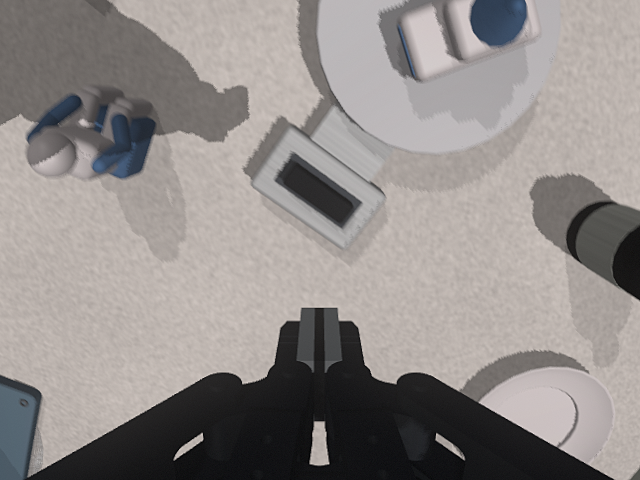

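Call:
drive_tool --targets '[[[0,0,-7,25,-25,0,-1],[0,0,-15,51,-51,0,-1],[0,0,-23,78,-78,0,-1],[0,0,-31,104,-104,0,-1],[0,0,-39,130,-130,0,-1],[0,0,-47,156,-156,0,-1],[0,0,-54,182,-182,0,-1],[0,0,-60,200,-199,0,-1]]]'

```text
t: 3.0
eef_pos: [0.5309, -0.0506, 0.4048]
orientation: [[0.133, 0.991, 0.001], [0.991, -0.133, 0.0], [0.0, 0.001, -1.0]]
ft_force: [0.6, -0.4, 1.3]
opening: -0.0001
gripper_force: 0.0
```

```bash
python3 w.py w2; python3 - <<'E'
from h import *
print(world("scene",(133,409),z=.02),world("side",(400,200),z=.02), sense()["joints"])
E
```

```text
3.0 [ 0.5309 -0.0506  0.4048] [[ 0.1334  0.9911  0.0006]
 [ 0.9911 -0.1334  0.0002]
 [ 0.0003  0.0005 -1.    ]] [ 0.625  -0.4331  1.3224] -5.344664554913758e-05
[[-0.0003 -0.9485 -0.3168  0.081 ]
 [ 1.     -0.0002 -0.0002  0.0004]
 [ 0.0002 -0.3168  0.9485  0.0304]
 [ 0.      0.      0.      1.    ]]
lamp_key_top 0.46 [294. 209.] [ 0.425  -0.1153  0.036 ] [ 0.4329 -0.1055  0.0589] tip->pt in tool mm [-78.3359 -96.5393 195.7114]
shutter_key_top 0.65 [194. 345.] [ 0.5536 -0.0416  0.04  ] [ 0.5536 -0.0413  0.0416] tip->pt in tool mm [ 11.8149  21.1663 191.7989]
[0.5688338  0.29801695 0.02      ] [0.55492871 0.29937344 0.02      ] [ 0.35930284  0.37222907 -0.43114908  1.82942249  0.18494659  0.97992905
 -0.2900011 ]
```

Call:
drive_tool --targets '[[[0,0,-4,30,-14,0,-1],[0,0,-9,75,-32,0,-1],[0,0,-14,120,-48,0,-1],[0,0,-19,167,-62,0,-1],[0,0,-24,214,-76,0,-1],[0,0,-29,261,-90,0,-1],[0,0,-33,308,-103,0,-1],[0,0,-35,345,-112,0,-1]]]'

```text
t: 4.0
eef_pos: [0.467, 0.3064, 0.4046]
orientation: [[-0.455, 0.89, 0.0], [0.89, 0.455, -0.001], [-0.001, 0.0, -1.0]]
ft_force: [0.1, 1.4, -0.1]
opening: 0.0
gripper_force: 0.0
```

```bash
python3 w.py w3
```

```text
4.0 [0.467  0.3064 0.4046] [[-0.455   0.8905  0.0004]
 [ 0.8905  0.455  -0.0005]
 [-0.0007  0.0001 -1.    ]] [ 0.0814  1.3538 -0.1157] 2.7352218798166608e-05
[[-0.0003 -0.9485 -0.3166  0.0808]
 [ 1.     -0.0001 -0.0005  0.0002]
 [ 0.0004 -0.3166  0.9485  0.0304]
 [ 0.      0.      0.      1.    ]]
lamp_key_top 0.64 [207. 322.] [0.4695 0.3069 0.036 ] [0.4694 0.3071 0.0372] tip->pt in tool mm [ -0.4473   2.4397 195.6476]
```

View pics/w3.png

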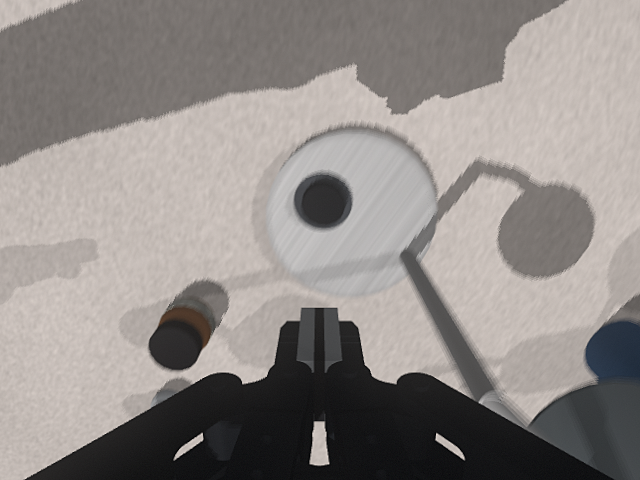

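Call:
drive_tool --targets '[[[0,0,0,1,1,25,-1],[0,0,0,1,1,65,-1],[0,0,0,1,1,105,-1],[0,0,0,1,1,140,-1],[0,0,0,1,1,165,-1],[0,0,0,1,1,180,-1],[0,0,0,1,1,186,-1],[0,0,0,1,1,186,-1]]]'

```text
t: 5.0
eef_pos: [0.4677, 0.3063, 0.2187]
orientation: [[-0.454, 0.891, 0.0], [0.891, 0.454, -0.001], [-0.001, -0.0, -1.0]]
ft_force: [0.4, 0.2, -0.4]
opening: 0.0001
gripper_force: 0.0
```

Call:
drive_tool --targets '[[[0,0,0,0,0,3,-1],[0,0,0,0,0,6,-1],[0,0,0,0,0,9,-1],[0,0,0,0,0,11,-1],[0,0,0,0,0,13,-1],[0,0,0,0,0,13,-1]]]'

```text
t: 5.6
eef_pos: [0.4673, 0.3074, 0.2057]
orientation: [[-0.456, 0.89, 0.001], [0.89, 0.456, 0.0], [-0.0, 0.001, -1.0]]
ft_force: [0.5, 0.1, 1.5]
opening: -0.0002
gripper_force: 0.5
```

Call:
drive_tool --targets '[[[0,0,0,0,0,1,-1],[0,0,0,0,0,2,-1],[0,0,0,0,0,3,-1],[0,0,0,0,0,3,-1]]]'

```text
t: 6.0
eef_pos: [0.4673, 0.3073, 0.2027]
orientation: [[-0.456, 0.89, 0.0], [0.89, 0.456, 0.0], [0.0, 0.001, -1.0]]
ft_force: [1.2, 1.3, 3.1]
opening: 0.0002
gripper_force: 1.6
```

Call:
drive_tool --targets '[[[0,0,0,0,0,1,-1],[0,0,0,0,0,2,-1],[0,0,0,0,0,3,-1],[0,0,0,0,0,3,-1]]]'

```text
t: 6.4
eef_pos: [0.4673, 0.3073, 0.1997]
orientation: [[-0.456, 0.89, 0.0], [0.89, 0.456, 0.0], [0.0, 0.001, -1.0]]
ft_force: [1.6, 0.3, 4.2]
opening: -0.0004
gripper_force: 1.9
```

```bash
python3 - <<'E'
from h import *
for i in range(6):
    s=sense(); snapshot("side"); print(s["t"],s["eef_pos"][2],s["ft_force"])
E
```

```text
6.4 0.19972593960132828 [1.62124341 0.29395747 4.16628233]
6.45 0.1997252634154963 [ 0.9814016  -1.29077846  4.25826812]
6.5 0.1997289054788066 [1.37166767 0.14195164 3.33249423]
6.55 0.19972944465986284 [1.4497331  0.18884746 3.5271247 ]
6.6 0.19971661334683874 [1.79541682 0.39906924 3.50589132]
6.65 0.1997308637672172 [ 0.86869107 -0.36732743  2.5351682 ]
```

Call:
drive_tool --targets '[[[0,0,0,0,0,0.5,-1],[0,0,0,0,0,1,-1],[0,0,0,0,0,1,-1]]]'

```text
t: 7.0
eef_pos: [0.4673, 0.3073, 0.1989]
orientation: [[-0.456, 0.89, 0.0], [0.89, 0.456, 0.0], [0.0, 0.001, -1.0]]
ft_force: [1.3, 0.1, 5.3]
opening: -0.0003
gripper_force: 2.5
```

Call:
drive_tool --targets '[[[0,0,0,0,0,-5,-1],[0,0,0,0,0,-20,-1],[0,0,0,0,0,-60,-1],[0,0,0,0,0,-110,-1],[0,0,0,0,0,-155,-1],[0,0,0,0,0,-190,-1],[0,0,0,0,0,-205,-1],[0,0,0,0,0,-205,-1]]]'

```text
t: 7.8
eef_pos: [0.4671, 0.3076, 0.406]
orientation: [[-0.456, 0.89, 0.003], [0.89, 0.456, 0.002], [0.0, 0.004, -1.0]]
ft_force: [-0.3, -0.3, -1.1]
opening: -0.0003
gripper_force: 0.0
```

```bash
python3 w.py w4 ; python3 - <<'E'
from h import *
s=sense();im,d=snapshot("wrist");m=masks_of("lamp_key_top","wrist")
print([(x["confidence"],x["centre"],x["mask"].sum()) for x in m])
p=camera_params("wrist");A=np.array(s["orientation"])
ms=cv2.erode(m[0]["mask"].astype(np.uint8),np.ones((5,5)))>0
z=[world("wrist",(r,c),depth=d[r,c],s=s)[2] for r,c in zip(*np.nonzero(ms)) if d[r,c]>0]
print(np.percentile(z,[10,50,90]))
r0,c0=map(int,m[0]["centre"])
print([ (o,round(world("wrist",(r0,c0+o),depth=d[r0,c0+o],s=s)[2],4)) for o in range(-60,61,10)])
E
```

```text
7.8 [0.4671 0.3076 0.406 ] [[-0.4557  0.8901  0.0031]
 [ 0.8901  0.4557  0.0017]
 [ 0.0001  0.0035 -1.    ]] [-0.3135 -0.3298 -1.1395] -0.0002906895730190672
[[-0.0003 -0.9485 -0.3166  0.0808]
 [ 1.     -0.0001 -0.0005  0.0002]
 [ 0.0004 -0.3166  0.9485  0.0304]
 [ 0.      0.      0.      1.    ]]
lamp_key_top 0.67 [208. 317.] [0.4673 0.3061 0.036 ] [0.4684 0.3039 0.0257] tip->pt in tool mm [ -1.4352  -1.8062 196.9628]
lamp_key_top 0.17 [200. 318.] [0.4652 0.3125 0.036 ] [0.4663 0.3104 0.0253] tip->pt in tool mm [  5.2471  -0.7358 196.9671]
[(0.95, [205.0, 322.6], np.int64(1439))]
[0.02488494 0.02578896 0.02666061]
[(-60, np.float64(0.0001)), (-50, np.float64(0.0179)), (-40, np.float64(0.0205)), (-30, np.float64(0.0206)), (-20, np.float64(0.0249)), (-10, np.float64(0.0244)), (0, np.float64(0.026)), (10, np.float64(0.0261)), (20, np.float64(0.0249)), (30, np.float64(0.022)), (40, np.float64(0.0204)), (50, np.float64(0.0217)), (60, np.float64(0.0196))]
```

Call:
drive_tool --targets '[[[0,0,3,-28,-11,0,-1],[0,0,7,-65,-26,0,-1],[0,0,11,-105,-41,0,-1],[0,0,15,-145,-57,0,-1],[0,0,19,-185,-73,0,-1],[0,0,23,-225,-88,0,-1],[0,0,27,-258,-101,0,-1],[0,0,30,-280,-110,0,-1]]]'

```text
t: 8.9
eef_pos: [0.4966, 0.0048, 0.4027]
orientation: [[0.056, 0.998, -0.002], [0.998, -0.056, -0.001], [-0.001, -0.002, -1.0]]
ft_force: [-0.6, 0.7, 0.4]
opening: -0.0
gripper_force: 0.0
```

Call:
drive_tool --targets '[[[0,0,3,-30,-5,0,-1],[0,0,7,-70,-11,0,-1],[0,0,11,-114,-17,0,-1],[0,0,15,-158,-24,0,-1],[0,0,19,-202,-30,0,-1],[0,0,23,-246,-37,0,-1],[0,0,27,-285,-42,0,-1],[0,0,30,-312,-46,0,-1]]]'

```text
t: 9.7
eef_pos: [0.4339, -0.3041, 0.4028]
orientation: [[0.548, 0.837, -0.002], [0.837, -0.548, 0.0], [-0.001, -0.001, -1.0]]
ft_force: [0.9, -0.1, 1.1]
opening: 0.0002
gripper_force: 0.0
```

```bash
python3 w.py w5
```

```text
9.7 [ 0.4339 -0.3041  0.4028] [[ 0.5476  0.8367 -0.0016]
 [ 0.8367 -0.5476  0.    ]
 [-0.0009 -0.0014 -1.    ]] [ 0.8784 -0.1195  1.1237] 0.00015391313089015818
[[-0.0003 -0.9485 -0.3168  0.0812]
 [ 1.     -0.0003 -0.      0.0005]
 [-0.0001 -0.3168  0.9485  0.0304]
 [ 0.      0.      0.      1.    ]]
table_key_top 0.72 [200. 318.] [ 0.4381 -0.297   0.046 ] [ 0.4381 -0.297   0.0459] tip->pt in tool mm [  8.5734   0.1106 183.8057]
table_key_top 0.58 [211. 318.] [ 0.4329 -0.304   0.046 ] [ 0.433  -0.3038  0.0468] tip->pt in tool mm [ -0.1186  -0.447  183.814 ]
shutter_key_top 0.54 [ 36. 174.] [ 0.4166 -0.1391  0.04  ] [ 0.4192 -0.1431  0.0538] tip->pt in tool mm [ 128.9427 -104.3504  189.8446]
```

Call:
drive_tool --targets '[[[0,0,0,3,0,25,-1],[0,0,0,3,0,65,-1],[0,0,0,3,0,105,-1],[0,0,0,3,0,140,-1],[0,0,0,3,0,162,-1],[0,0,0,3,0,174,-1],[0,0,0,3,0,178,-1],[0,0,0,3,0,178,-1]]]'

```text
t: 10.7
eef_pos: [0.4373, -0.2983, 0.226]
orientation: [[0.542, 0.84, 0.0], [0.84, -0.542, 0.0], [0.0, 0.0, -1.0]]
ft_force: [0.7, -0.0, 0.2]
opening: 0.0001
gripper_force: 0.0
```

Call:
drive_tool --targets '[[[0,0,0,0,0,3,-1],[0,0,0,0,0,6,-1],[0,0,0,0,0,8,-1],[0,0,0,0,0,10,-1],[0,0,0,0,0,12,-1],[0,0,0,0,0,12,-1]]]'

```text
t: 11.3
eef_pos: [0.437, -0.2991, 0.2138]
orientation: [[0.543, 0.84, 0.001], [0.84, -0.543, -0.001], [0.0, 0.001, -1.0]]
ft_force: [1.2, -0.9, 2.1]
opening: -0.0002
gripper_force: 0.9
```

Call:
drive_tool --targets '[[[0,0,0,0,0,1,-1],[0,0,0,0,0,2,-1],[0,0,0,0,0,3,-1],[0,0,0,0,0,3,-1]]]'

```text
t: 11.7
eef_pos: [0.437, -0.2991, 0.2108]
orientation: [[0.543, 0.84, 0.001], [0.84, -0.543, -0.001], [0.0, 0.001, -1.0]]
ft_force: [0.9, -0.1, 2.8]
opening: 0.0001
gripper_force: 1.7
```

Call:
drive_tool --targets '[[[0,0,0,0,0,1,-1],[0,0,0,0,0,1,-1]]]'

```text
t: 11.9
eef_pos: [0.437, -0.2991, 0.2099]
orientation: [[0.543, 0.84, 0.001], [0.84, -0.543, -0.001], [0.0, 0.001, -1.0]]
ft_force: [1.5, -0.8, 3.6]
opening: 0.0001
gripper_force: 2.0
```

Call:
drive_tool --targets '[[[0,0,0,0,0,-5,-1],[0,0,0,0,0,-20,-1],[0,0,0,0,0,-60,-1],[0,0,0,0,0,-110,-1],[0,0,0,0,0,-155,-1],[0,0,0,0,0,-185,-1],[0,0,0,0,0,-195,-1],[0,0,0,0,0,-195,-1]]]'

```text
t: 12.7
eef_pos: [0.4367, -0.2989, 0.4064]
orientation: [[0.543, 0.84, 0.002], [0.84, -0.543, -0.002], [-0.0, 0.003, -1.0]]
ft_force: [-0.6, 0.1, -0.6]
opening: -0.0001
gripper_force: 0.0
```

```bash
cat > k.py <<'E'
from h import *
import sys
s=sense();im,d=snapshot("wrist");m=masks_of(sys.argv[1],"wrist");print(s["eef_pos"],s["orientation"])
for x in m[:2]:
    ms=cv2.erode(x["mask"].astype(np.uint8),np.ones((5,5)))>0
    P=np.array([world("wrist",(r,c),depth=d[r,c],s=s) for r,c in zip(*np.nonzero(ms)) if d[r,c]>0])
    print(x["confidence"],x["centre"],x["mask"].sum(),np.percentile(P[:,2],[5,50,95]),P.min(0),P.max(0),world("wrist",x["centre"],z=np.median(P[:,2]),s=s))
E
python3 k.py table_key_top
```

```text
[ 0.43668325 -0.29888644  0.40642765] [[ 5.43202425e-01  8.39599001e-01  2.15465873e-03]
 [ 8.39601738e-01 -5.43199949e-01 -1.65459714e-03]
 [-2.18787595e-04  2.70783640e-03 -9.99996310e-01]]
0.61 [213.2, 318.6] 1451 [0.03564514 0.03680386 0.03805732] [ 0.4209622  -0.32973661  0.03440154] [ 0.44445578 -0.27601867  0.03903184] [ 0.43483593 -0.30404745  0.03680386]
```

Call:
drive_tool --targets '[[[0,0,0,27,-4,0,-1],[0,0,0,65,-9,0,-1],[0,0,0,105,-15,0,-1],[0,0,0,145,-21,0,-1],[0,0,0,185,-27,0,-1],[0,0,0,225,-33,0,-1],[0,0,0,258,-38,0,-1],[0,0,0,278,-40,0,-1]]]'

```text
t: 13.6
eef_pos: [0.5541, -0.0403, 0.4026]
orientation: [[0.54, 0.842, -0.004], [0.842, -0.54, 0.002], [-0.0, -0.004, -1.0]]
ft_force: [0.8, -0.4, -0.3]
opening: 0.0002
gripper_force: 0.0
```

```bash
python3 w.py w6 | grep -v Nope; python3 k.py shutter_key_top
```

```text
13.6 [ 0.5541 -0.0403  0.4026] [[ 0.5398  0.8418 -0.0036]
 [ 0.8418 -0.5398  0.0018]
 [-0.0004 -0.004  -1.    ]] [ 0.7934 -0.3719 -0.3431] 0.00019065681564280022
[[-0.0003 -0.9485 -0.3168  0.0812]
 [ 1.     -0.0003 -0.      0.0005]
 [-0.0001 -0.3168  0.9485  0.0304]
 [ 0.      0.      0.      1.    ]]
lamp_key_top 0.4 [208. 324.] [ 0.5565 -0.042   0.036 ] [ 0.5569 -0.0412  0.0396] tip->pt in tool mm [  0.0216   4.3056 193.5918]
shutter_key_top 0.76 [211. 322.] [ 0.5544 -0.0428  0.04  ] [ 0.5544 -0.0428  0.0397] tip->pt in tool mm [ -1.7292   2.986  189.5977]
[ 0.55349422 -0.04404716  0.40295924] [[ 5.42626137e-01  8.39966796e-01 -3.55759539e-03]
 [ 8.39971702e-01 -5.42630167e-01 -2.03281723e-04]
 [-2.10120848e-03 -2.87797348e-03 -9.99993651e-01]]
0.72 [201.9, 317.8] 1318 [0.03885224 0.0403688  0.04162122] [ 0.53894956 -0.05590412  0.0346967 ] [ 0.56896786 -0.02575777  0.04334982] [ 0.55504753 -0.03902684  0.0403688 ]
```

View pics/w6.png

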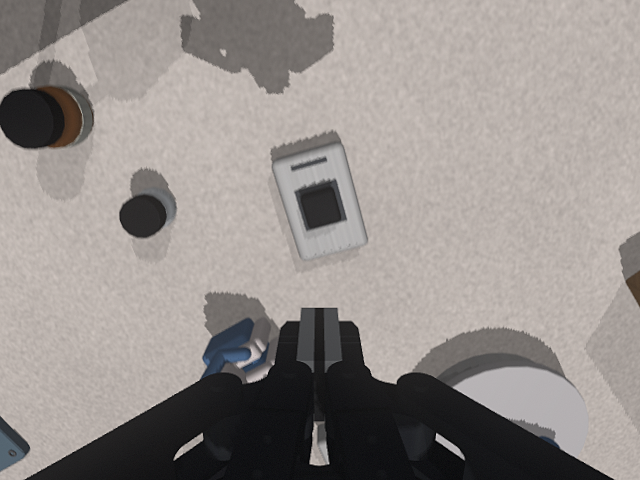

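Call:
drive_tool --targets '[[[0,0,0,2,-1,25,-1],[0,0,0,2,-1,65,-1],[0,0,0,2,-1,105,-1],[0,0,0,2,-1,140,-1],[0,0,0,2,-1,165,-1],[0,0,0,2,-1,179,-1],[0,0,0,2,-1,183,-1],[0,0,0,2,-1,183,-1]]]'

```text
t: 14.7
eef_pos: [0.5545, -0.0421, 0.2219]
orientation: [[0.544, 0.839, 0.0], [0.839, -0.544, -0.0], [-0.0, 0.0, -1.0]]
ft_force: [-0.3, 0.6, -0.2]
opening: 0.0
gripper_force: 0.0
```

Call:
drive_tool --targets '[[[0,0,0,0,0,3,-1],[0,0,0,0,0,6,-1],[0,0,0,0,0,8,-1],[0,0,0,0,0,10,-1],[0,0,0,0,0,12,-1],[0,0,0,0,0,12,-1]]]'

```text
t: 15.3
eef_pos: [0.5546, -0.0415, 0.2098]
orientation: [[0.543, 0.84, 0.001], [0.84, -0.543, -0.0], [0.0, 0.001, -1.0]]
ft_force: [0.3, 0.1, 2.8]
opening: -0.0003
gripper_force: 1.5
```

Call:
drive_tool --targets '[[[0,0,0,0,0,2,-1],[0,0,0,0,0,4,-1],[0,0,0,0,0,5,-1],[0,0,0,0,0,5,-1],[0,0,0,0,0,5,-1]]]'

```text
t: 15.8
eef_pos: [0.5546, -0.0415, 0.2049]
orientation: [[0.543, 0.84, 0.001], [0.84, -0.543, -0.0], [0.0, 0.001, -1.0]]
ft_force: [0.4, 0.3, 5.5]
opening: -0.0003
gripper_force: 2.6
```

Force of 5.5 N matches about 8 mm of travel, so the shutter tripped. Releasing.

Call:
drive_tool --targets '[[[0,0,0,0,0,-5,-1],[0,0,0,0,0,-15,-1],[0,0,0,0,0,-40,-1],[0,0,0,0,0,-80,-1],[0,0,0,0,0,-125,-1],[0,0,0,0,0,-170,-1],[0,0,0,0,0,-195,-1],[0,0,0,0,0,-195,-1]]]'

```text
t: 16.6
eef_pos: [0.555, -0.0412, 0.404]
orientation: [[0.543, 0.84, 0.006], [0.84, -0.543, -0.0], [0.003, 0.006, -1.0]]
ft_force: [0.4, -0.7, -0.5]
opening: -0.0003
gripper_force: 0.0
```

```bash
python3 k.py shutter_key_top; python3 a.py | grep -E "key_top|scene"
```

```text
[ 0.55503352 -0.04119711  0.40397461] [[ 5.43036174e-01  8.39684864e-01  6.40644078e-03]
 [ 8.39703328e-01 -5.43045287e-01 -3.70585074e-04]
 [ 3.16781280e-03  5.58075075e-03 -9.99979410e-01]]
0.56 [207.4, 314.7] 1262 [0.03866594 0.04039861 0.04173511] [ 0.53983352 -0.05529351  0.03299337] [ 0.56882987 -0.02564566  0.04286189] [ 0.55554081 -0.03886044  0.04039861]
scene lamp_key_top 0.45 [117. 378.] [0.4756 0.2855 0.036 ] [0.4721 0.2923 0.0282]
scene table_key_top 0.73 [261. 228.] [ 0.447  -0.3083  0.046 ] [ 0.4411 -0.3035  0.0337]
scene shutter_key_top 0.68 [210. 337.] [ 0.5646 -0.0405  0.04  ] [ 0.5643 -0.0399  0.0391]
scene car 0.86 [307. 263.] [ 0.5665 -0.3363  0.    ] [ 0.6014 -0.3698  0.0956]
scene car 0.36 [115. 384.] [0.469  0.3314 0.    ] [0.479  0.3113 0.0227]
scene sitter 0.86 [214. 265.] [ 0.4109 -0.1327  0.    ] [ 0.4294 -0.1521  0.0379]
scene ink_jar 0.5 [145. 327.] [0.4063 0.1446 0.    ] [0.4228 0.1201 0.0334]
scene small_jar 0.51 [175. 311.] [0.4311 0.0344 0.    ] [0.4393 0.0233 0.0173]
scene ink_bottle 0.84 [361. 173.] [ 0.4893 -0.5582  0.    ] [ 0.5252 -0.5727  0.084 ]
scene ink_bottle 0.43 [310. 262.] [ 0.5707 -0.3435  0.    ] [ 0.6031 -0.3743  0.0895]
scene lamp 0.7 [123. 379.] [0.4735 0.2971 0.    ] [0.4828 0.279  0.0211]
scene turntable 0.67 [266. 229.] [ 0.4347 -0.2983  0.    ] [ 0.4509 -0.3114  0.0344]
scene remote 0.56 [218. 331.] [ 0.5502 -0.0438  0.    ] [ 0.5617 -0.0616  0.0304]
side lamp_key_top 0.76 [428. 229.] [0.4669 0.3102 0.036 ] [0.4711 0.3078 0.0245]
side table_key_top 0.67 [230. 425.] [ 0.4284 -0.3051  0.046 ] [ 0.4317 -0.3132  0.0361]
```

View pics/side0.png

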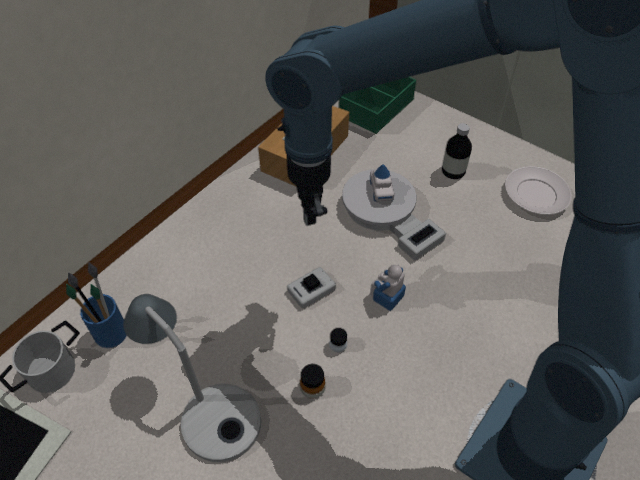

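The side view shows the lamp key (231,431) and the table key (424,234) down and the shutter key (311,282) back up. Everything else is where it was.

```bash
python3 -c "from workcell import close_job; print(close_job())"
```

```text
the job is handed in; nothing more can be done
None
```

I pressed the lamp, turntable and shutter keys in that order and handed the job in: the first two measured down (about 10 and 9 mm), the shutter key reached about 8 mm and sprang back up, and the handset and other items looked unmoved.

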